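# Seat the filter slide, then hold the lamp shutter half open

### The arm

A 6-joint arm with a two-finger parallel gripper is mounted at the origin on a cart in front of the work surface, level with it; the furniture and walls round the work are solid. World frame = base frame: x ahead of the robot, y to its left, z up, the work surface at z = 0. Lengths are in mm, angles in degrees, forces in N, time in s.
With the tool pointing down it reaches from about 350 to 850 mm from the base axis. Payload 8.1 kg.
Tool frame: the origin (TCP) lies midway between the tips of the shut fingers; the grasp point (between the pads) lies 19 mm behind it; z points along the fingers, y is the line along which they close (so a half turn about z gives the same grasp; the last joint's range is limited). The gripper opens to 85 mm and grips with 20 to 120 N. Pads are 22 mm wide; open, the fingers measure 114 mm over their backs; the gripper's body (76 mm by 85 mm) begins 54 mm behind the grasp point. The pads swing forward as they close: fully open they stand 13 mm farther back than shut.
Start: joints at [70.222, 7.471, 85.268, -0, 87.261, -4.893], TCP at [154.11, 579.875, 231.292] pointing down, gripper open.
Joint ranges: [-169.43, 169.43], [-51.17, 129.36], [1.28, 143.12], [-76.62, 256.62], [0, 156.53], [-152.29, 152.29]. Speed limits (degrees/s): [136.94, 136.94, 159.86, 180, 180, 180].

### API

Orientations are given as [roll, pitch, yaw] about the fixed x, y, z axes, in that order (R = Rz(yaw) Ry(pitch) Rx(roll)).
In Python, from bench import r gives the robot as it stands. The module is installed in compiled form; this text tells all that it offers.
- The arm moves only by the tool jog_arm, never from a script. Its argument "rows" is a list of rows, each a list of 2 entries, a list of its own where there are three numbers: the shift along the tool's x, y, z in mm, then the turn, a rotation vector about the tool's x, y, z in rad. A call has 1 to 10 rows; each row is the pose to reach, as a shift and turn from the pose commanded when the call began, along the tool's axes at that moment; what a row does not reach only later rows make up. A row lasts 1/10 s, in which the tool goes at most 50 mm and 8.59 degrees, less where a joint would pass 70% of its speed; a pose out of reach is approached as far as the arm can. A call with a gripper value outside its range is refused whole. "grip" is the finger opening in mm, from 0 to 85.4, set as the call begins (left out, the last holds). The fingers move at their own pace and stop on an object; "force" is the grip in N (left out, the last holds). Time passes only in rows, so rows that repeat a pose let the fingers close. It gives the time, the measured TCP pose, the force, the opening and the grip force at its end, in the units of the state.
- r.sense(): the state, without advancing time (a new reading comes with each control period).
- r.snapshot(name): name is "side" or "top"; returns (picture, depth): 420x560x3 uint8, blue, green, red; 420x560 float32, mm along the optical axis (not along the pixel's ray), 0 where there is no reading.
- r.camera_params(name): a dict with "fx", "fy", "cx", "cy" (pixels), "pose" (4x4, takes a point from camera to world coordinates). Camera axes: x right, y down, z forward; pixel columns grow to the right and rows downward; lengths in mm; the calibration is good to about 2 mm. A picture is of the moment at which its call begins. camera_params takes no time and is no camera call.
- r.hand_in(): hands the job in; it is judged then, once.
The state is a dict: "time": time; "joint_pos": joint angles; "qd": joint speeds; "joint_efforts": joint torques, N m; "tool_pos": TCP position; "tcp_rot": TCP orientation; "ft_force": force on the tool from outside, world axes, zero at the start; "wrist_torque": the same for the moment, N m; "finger_gap": finger opening in mm; "grip_force": force on a finger pad.
Only numpy, scipy, OpenCV 4.12 (cv2) and the standard library are available. Lean on these libraries where they do the work, as an engineer would, in place of code of your own. Each camera call takes 0.05 s, during which the arm holds its last target. There are 200 camera calls.

### The job

On the grey lamp house, pull the round filter-slide knob on its front straight out to its stop and push it fully home again, to seat the filter. Then slide the sprung shutter on top half open by its upright fin (fin level with the thick middle mark, never beyond three quarters open) and finish with the gripper still holding it steady there against its spring. Leave the things standing round the lamp house where they are.

Things in the scene. Friction and masses are not known exactly. Their poses are not given: they have to be found in the camera images.
- lamp_house: Grey lamp house fixed to the counter, 160 (x) x 220 (y) x 70 (z) mm. Origin at the centre of its underside; its -x face is the front, towards the robot (yaw within 0.45 rad); +y is left seen from the front. On top the shutter runs along y between two 10 mm high rails at x = -40 and +40 mm; a spring barrel (y = -104 to -68 mm) rises to z = 82 mm. A gland block stands 13 mm out of the front.
- filter_slide (a joint): Filter slide with the round knob, along the lamp house's x. 0 = fully home (as it starts), 0.030 m = pulled fully out to its stop, towards -x (towards the robot). Detented at both ends: leaving an end takes about 8 N, falling to nothing at the middle of the travel; past the middle it springs by itself to the other end and stays there.
- knob (a point): Centre of the filter slide's round black knob: a disc 26 mm in diameter, 18 mm thick along its axis, which is the lamp house's x. Moves with the slide; home it lies at x = -120, y = -35, z = 45 mm of the lamp house, 40 mm before the front face, on a 10 mm stem. Can be pinched from above across y.
- shutter (a joint): Sprung shutter, sliding along the lamp house's y. 0 = closed (as it starts), 0.050 m = fully open; opening moves it towards -y of the lamp house (right seen from the front). Half open is 0.025 m, three quarters 0.0375 m. A spring pushes it closed: about 3 N at 0, 6.5 N at half, 10 N fully open; let go, it shuts.
- fin (a point): Grip point in the black upright fin on the shutter: fin 10 mm thick along the lamp house's y (the sliding direction), 26 mm wide along x; the point is on its middle plane, 14 mm below its top, 24 mm above the steel shutter plate (a foot 18 mm wide rises 3 mm from the plate). Closed, it lies at x = 0, y = +25, z = 100 mm of the lamp house. Moves with the shutter.
- specimen_cup: Bystander: screw-lid specimen cup, 69 mm across, 68 mm high, loose, standing to the left (+y) of the lamp house. Origin at the centre of its underside.
- dropper: Bystander: small dropper bottle, 28 mm across, 59 mm high, loose, standing to the right (-y) of the lamp house. Origin at the centre of its underside.
- cover_box: Bystander: small upright carton, 36 x 52 x 62 mm, loose, standing behind (+x of) the lamp house. Origin at the centre of its underside.
- half_mark (a point): Thick black middle mark on top of the near rail (x = -40, y = 0, z = 80 mm of the lamp house): the fin's middle plane is level with it (same y) when half open. Thin marks 25 mm to either side: closed at y = +25, fully open at y = -25 mm.

How it is judged (in metres and radians):
On the way, in this order (a step that is already met when the one before it is completed fails the run):
1. the filter-slide knob is pulled out to its stop, the shutter still closed (value of joint filter_slide above 0.026 m and value of joint shutter below 0.006 m), for 0.1 s.
2. the knob is pushed fully home, the shutter still closed (value of joint filter_slide below 0.003 m and value of joint shutter below 0.006 m), for 0.1 s.
3. the shutter is held half open by the fingers (value of joint shutter between 0.021 and 0.029 m and contact force between the fingers and lamp_house above 2 N), for 0.3 s.
At the end, for the whole second after the job is handed in: The fingers still hold the shutter, at rest, at half travel (25 mm of 50, within 4 mm) against its spring (finger force on the lamp house over 2 N), and the filter-slide knob is home within 3 mm (all of step 3 and velocity of joint shutter between -0.01 and 0.01 m/s and value of joint filter_slide below 0.003 m); the arm keeps its last pose, push and grip.
It fails at once if the shutter is opened beyond three quarters of its travel (value of joint shutter above 0.0375 m).
It fails at once if a bystander is displaced by more than 20 mm or tipped (distance of any of specimen_cup, dropper, cover_box from where it was at the start of the episode above 0.02 m or angle between any of specimen_cup, dropper, cover_box's own z axis and vertical above 0.4 rad).
It also fails if it takes over 40 s, if anything falls off the work surface, if the arm or the gripper's body presses on something with over 40 N, if the wrist force passes 120 N, or if a joint passes its speed limit or range.

## Working session

There is one attempt and no reset: what is moved stays moved. The work goes in short steps, Python scripts to look and compute and a tool call to move; the robot and the scene stay as the last step left them, time stands still between calls to the robot, and variables do not carry over. Pictures are saved under pics/ and viewed, at most 10 in all, crops included, and the job is handed in when it is done.

Besides the shell and the picture viewer there is one more tool, called after "Request:" as a command line: name --argument value ..., lists and objects as JSON in quotes. jog_arm: Moves the arm, as the interface text tells. Its arguments: {"type":"object","properties":{"rows":{"type":"array"},"grip":{"type":"number"},"force":{"type":"number"}},"required":["rows"]}

```bash
mkdir -p pics; python3 - <<'E'
from bench import r
import cv2,numpy as np
s=r.sense();print(s)
for n in("top","side"):
    p,d=r.snapshot(n);cv2.imwrite(f"pics/{n}0.png",p);np.save(f"pics/{n}0.npy",d);print(n,r.camera_params(n))
E
```

```text
{'time': 0.0, 'joint_pos': array([ 7.02212418e+01,  7.51641480e+00,  8.53323357e+01, -5.74226672e-05,
        8.72618297e+01, -4.89283138e+00]), 'qd': array([ 0.13028269, -0.07168838,  0.19134688,  0.01225753,  0.06780158,
       -0.04408807]), 'joint_efforts': array([ 7.74746459e-04, -5.69386017e+01, -5.00558460e+01, -2.59854332e-04,
        1.46781880e-02,  8.67959528e-06]), 'tool_pos': array([153.91781452, 579.32504317, 230.20153001]), 'tcp_rot': array([-1.79889818e+02, -9.37449202e-03,  1.65114067e+02]), 'ft_force': array([-0.06577009,  0.33626117, -0.47087118]), 'wrist_torque': array([0.01052407, 0.0496382 , 0.00825696]), 'grip_force': 0.0, 'finger_gap': 85.54175177131097}
top {'fx': 418.8191958284786, 'fy': 418.8191958284786, 'cx': 276.2534213841215, 'cy': 204.38012684592263, 'pose': array([[ 1.00362722e-03, -9.96309491e-01,  8.58276770e-02,
         5.72151500e+02],
       [-9.99769157e-01,  8.42358920e-04,  2.14691320e-02,
        -1.47696616e+01],
       [-2.14621977e-02, -8.58294112e-02, -9.96078655e-01,
         1.05143074e+03],
       [ 0.00000000e+00,  0.00000000e+00,  0.00000000e+00,
         1.00000000e+00]])}
side {'fx': 389.39746067237684, 'fy': 389.39746067237684, 'cx': 277.3439566895218, 'cy': 206.3633677778802, 'pose': array([[ 9.94587528e-01, -8.37554539e-02,  6.14871825e-02,
         5.78062403e+02],
       [-1.01569400e-01, -6.59043612e-01,  7.45214851e-01,
        -6.30884093e+02],
       [-2.18930733e-02, -7.47426613e-01, -6.63983548e-01,
         6.64533520e+02],
       [ 0.00000000e+00,  0.00000000e+00,  0.00000000e+00,
         1.00000000e+00]])}
```

View pics/top0.png

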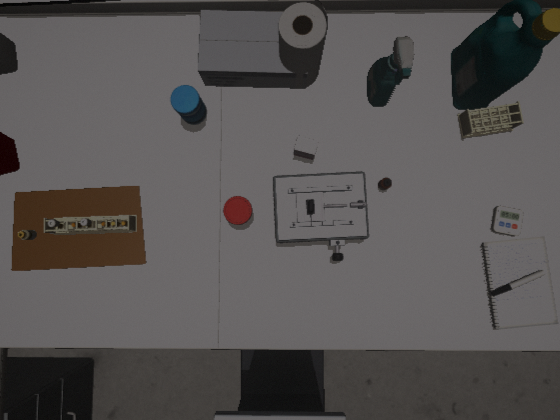

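View pics/side0.png

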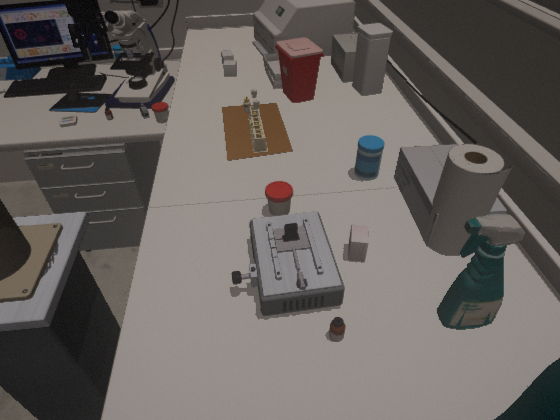

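The top view shows the lamp house at about (322,207), knob (337,257), fin (310,206), cup (238,210), dropper (385,184) and box (305,148). The side view agrees with this.

```bash
cat > h.py <<'E'
from bench import r
import cv2,numpy as np
def cloud(n,d):
    c=r.camera_params(n);v,u=np.indices(d.shape)
    P=np.stack([(u-c['cx'])/c['fx']*d,(v-c['cy'])/c['fy']*d,d],-1)
    return P@c['pose'][:3,:3].T+c['pose'][:3,3]
def ray(n,u,v,z):
    c=r.camera_params(n);T=c['pose'];q=T[:3,:3]@[(u-c['cx'])/c['fx'],(v-c['cy'])/c['fy'],1]
    return T[:3,3]+q*(z-T[2,3])/q[2]
E
python3 - <<'E'
from h import *
p=cv2.imread("pics/top0.png");d=np.load("pics/top0.npy");W=cloud("top",d)
box=np.zeros(d.shape,bool);box[160:275,255:375]=1
m=box&(W[...,2]>55)&(W[...,2]<95)
n,l,st,_=cv2.connectedComponentsWithStats(m.astype(np.uint8));k=1+st[1:,4].argmax();m=l==k
print("median z",np.median(W[m][:,2]), "counter z",np.median(W[300:330,300:400,2]))
mm=cv2.morphologyEx(m.astype(np.uint8),cv2.MORPH_OPEN,np.ones((15,15)))
rc=cv2.minAreaRect(W[mm>0][:,:2].astype(np.float32));print("house rect",rc)
hsv=cv2.cvtColor(p,cv2.COLOR_BGR2HSV)
dk=(p.max(2)<45)
f=dk&box&(W[...,2]>98);v,u=np.nonzero(f);print("fin px",u.mean(),v.mean(),len(u),ray("top",u.mean(),v.mean(),114),np.median(W[f],0))
a=np.zeros_like(box);a[248:265,326:348]=1
k=a&(W[...,2]>25);v,u=np.nonzero(k);print("knob",u.min(),u.max(),v.min(),v.max(),len(u),W[k].mean(0),W[k].max(0),W[k].min(0))
big=cv2.resize(p[160:280,255:395],None,fx=5,fy=5,interpolation=cv2.INTER_CUBIC);cv2.imwrite("pics/c1.png",cv2.convertScaleAbs(big,alpha=1.5))
E
```

```text
median z 70.64201677354686 counter z 0.1775370165530603
house rect ((648.4915161132812, -97.19845581054688), (169.09100341796875, 218.260986328125), 0.07274865359067917)
fin px 310.96491228070175 205.40350877192984 57 [650.55637117 -72.42913334 114.        ] [651.39059993 -72.46113858 113.79448285]
knob 332 344 248 264 107 [ 538.93471849 -133.93499262   81.59584191] [ 572.15150029  -14.76966156 1051.43074325] [ 526.28728625 -149.07234559   43.6875368 ]
```

View pics/c1.png

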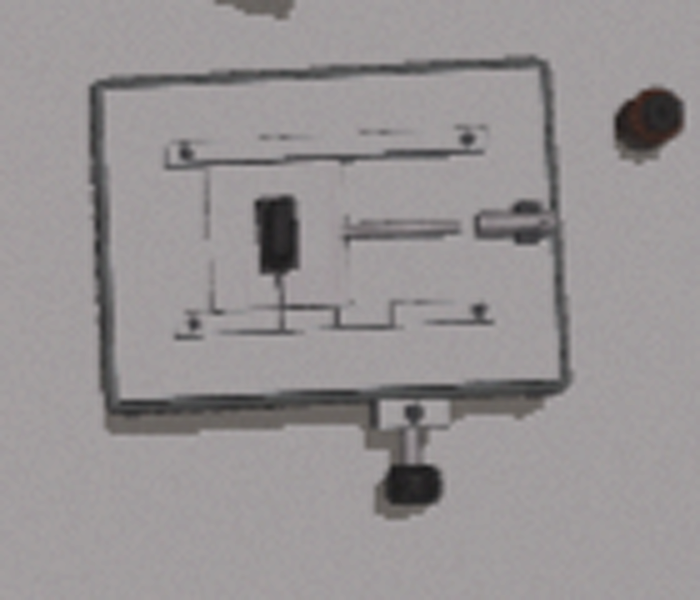

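The crop (5x, offset 255,160) shows the fin at (311,207), the knob at about (337.6,257) and the half mark at about (328,224). The house front edge runs from (277,241.6) to (368.6,237.6), so the yaw is a few degrees.

```bash
python3 - <<'E'
from h import *
p=cv2.imread("pics/top0.png");d=np.load("pics/top0.npy");W=cloud("top",d)
R=lambda x,y,z:ray("top",255+x/5-.4,160+y/5-.4,z)   # cv2.resize half-pixel offset
for nm,pts,z in (("front",[(110,405),(568,386)],70),("back",[(97,86),(545,62)],70),("left",[(97,86),(110,405)],70),("right",[(545,62),(568,386)],70),("rail",[(165,166),(485,151)],80)):
    a,b=R(*pts[0],z),R(*pts[1],z);e=b-a;print(nm,a[:2].round(1),b[:2].round(1),np.hypot(*e[:2]).round(1),np.degrees(np.arctan2(e[0],-e[1])).round(2))
c=np.mean([R(x,y,70) for x,y in((110,405),(568,386),(97,86),(545,62))],0)
print("centre",c)
print("knob top mid",R(413,485,58),"stem",R(413,445,50),R(413,412,58))
m=np.zeros(d.shape,bool);m[195:218,300:320]=1;m&=(W[...,2]>108)
rc=cv2.minAreaRect(W[m][:,:2].astype(np.float32));print("fin top",rc,m.sum(), W[m].mean(0))
k=np.zeros(d.shape,bool);k[245:266,325:350]=1;k&=(W[...,2]>50)&(W[...,2]<70);print("knob cap",W[k].mean(0),W[k].min(0),W[k].max(0),k.sum())
# side view
q=cv2.imread("pics/side0.png");ds=np.load("pics/side0.npy");S=cloud("side",ds)
m=(S[...,2]>106)&(S[...,2]<125);m[:210]=0;m[260:]=0;m[:,:270]=0;m[:,315:]=0;print("side fin",S[m].mean(0),S[m].min(0),S[m].max(0),m.sum())
m=(q.max(2)<60)&(S[...,2]>25)&(S[...,2]<70);m[:262]=0;m[290:]=0;m[:,:225]=0;m[:,245:]=0;print("side knob",S[m].mean(0),S[m].min(0),S[m].max(0),m.sum())
E
```

```text
front [571.8   5.5] [ 580.8 -207.6] 213.3 2.42
back [722.2  11.8] [ 733.2 -199.5] 211.6 2.96
left [722.2  11.8] [571.8   5.5] 150.5 -87.6
right [ 733.2 -199.5] [ 580.8 -207.6] 152.5 -86.96
rail [682.9 -20.3] [ 689.8 -169.1] 149.0 2.62
centre [652.01617871 -97.46546593  70.        ]
knob top mid [ 534.5256931  -136.66078882   58.        ] stem [ 553.06287619 -137.85814041   50.        ] [ 568.68016499 -137.05195592   58.        ]
fin top ((650.571044921875, -72.61033630371094), (9.201861381530762, 25.35682487487793), 89.93392944335938) 57 [650.60178571 -72.46004197 113.47706874]
knob cap [ 539.52858821 -137.04251086   55.89630243] [ 526.28728625 -148.82939401   50.11710058] [ 561.71974676 -120.30930988   65.61278061] 96
side fin [649.80859466 -75.97252497 113.23336864] [637.79875124 -79.84943439 106.33236673] [662.35746059 -68.61438689 118.14444368] 83
side knob [ 532.77482589 -144.96496577   55.74234911] [ 524.77727733 -152.13439207   44.52617714] [ 541.03334107 -130.32568519   61.37499361] 96
```

Request:
jog_arm --rows '[[[-276, -298, 0], [0, 0, -0.305]], [[-276, -298, 0], [0, 0, -0.305]], [[-276, -298, 0], [0, 0, -0.305]], [[-276, -298, 0], [0, 0, -0.305]], [[-276, -298, 0], [0, 0, -0.305]], [[-276, -298, 0], [0, 0, -0.305]], [[-276, -298, 0], [0, 0, -0.305]], [[-276, -298, 0], [0, 0, -0.305]], [[-276, -298, 0], [0, 0, -0.305]], [[-276, -298, 0], [0, 0, -0.305]]]' --grip 50

```text
time: 1.1
tool_pos: [344.8, 219.7, 231.1]
tcp_rot: [180.0, -0.0, -177.6]
ft_force: [0.7, 0.2, -0.7]
finger_gap: 49.9
grip_force: 0.0
```

Request:
jog_arm --rows '[[[-173, -367, 80], [0, 0, 0]], [[-173, -367, 80], [0, 0, 0]], [[-173, -367, 80], [0, 0, 0]], [[-173, -367, 80], [0, 0, 0]], [[-173, -367, 80], [0, 0, 0]], [[-173, -367, 80], [0, 0, 0]], [[-173, -367, 80], [0, 0, 0]], [[-173, -367, 80], [0, 0, 0]], [[-173, -367, 80], [0, 0, 0]], [[-173, -367, 80], [0, 0, 0]]]'

```text
time: 2.1
tool_pos: [534.1, -137.4, 149.8]
tcp_rot: [179.9, -0.1, -177.4]
ft_force: [-0.2, 1.2, -0.4]
finger_gap: 49.8
grip_force: 0.0
```

Request:
jog_arm --rows '[[[0, 0, 40], [0, 0, 0]], [[0, 0, 80], [0, 0, 0]], [[0, 0, 105], [0, 0, 0]], [[0, 0, 125], [0, 0, 0]], [[0, 0, 125], [0, 0, 0]]]'

```text
time: 2.6
tool_pos: [531.1, -134.1, 23.2]
tcp_rot: [179.8, -0.3, -177.3]
ft_force: [-0.7, 0.7, -0.1]
finger_gap: 50.1
grip_force: 0.0
```

```bash
python3 - <<'E'
from h import *
s=r.sense();print(s['tool_pos'],s['ft_force'])
p,_=r.snapshot("side");q,_=r.snapshot("top")
a=cv2.resize(p[200:320,170:350],None,fx=4,fy=4);b=cv2.resize(q[180:300,250:400],None,fx=4,fy=4)
cv2.imwrite("pics/d1.png",cv2.resize(cv2.convertScaleAbs(np.hstack([a,b[:480]]),alpha=1.5),(800,290)))
E
```

```text
[ 531.0524394  -134.07520605   23.22186236] [-0.70262668  0.68418028 -0.13913239]
```

View pics/d1.png

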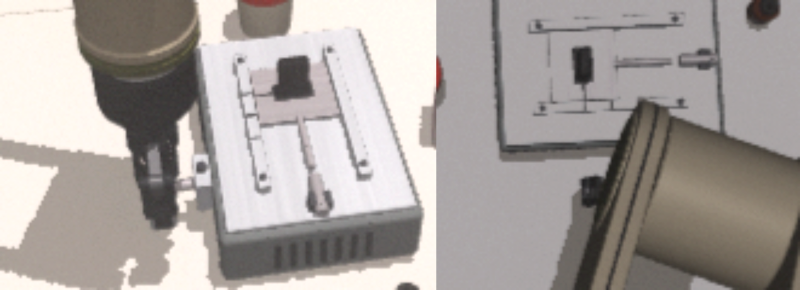

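The fingers straddle the knob stem region in the side view (knob at about (160,185) in the collage). The top view is blocked by the arm.

```bash
python3 - <<'E'
from h import *
for i in range(3):
    s=r.sense();print(s['tool_pos'].round(1),s['tcp_rot'].round(2),s['ft_force'].round(1),s['joint_pos'].round(2),s['qd'].round(2),s['time']); r.snapshot("side")
E
```

```text
[ 533.8 -135.9   26.9] [ 1.7997e+02 -1.0000e-02 -1.7729e+02] [-0.6 -0.2  0.4] [-1.9630e+01  1.1290e+01  1.0355e+02  3.0000e-02  6.5190e+01 -1.1234e+02] [-0.64 -1.13 -1.71 -0.12 -0.07 -0.31] 2.7
[ 534.7 -136.6   27.9] [-1.7998e+02  1.0000e-01 -1.7732e+02] [0.2 0.3 1.4] [-1.9670e+01  1.1250e+01  1.0348e+02  2.0000e-02  6.5180e+01 -1.1236e+02] [-0.66 -0.62 -0.98 -0.06 -0.25 -0.21] 2.75
[ 535.1 -137.1   28.3] [-1.7995e+02  1.5000e-01 -1.7734e+02] [-0.2 -0.5  0.2] [-1.9700e+01  1.1230e+01  1.0345e+02  1.0000e-02  6.5160e+01 -1.1237e+02] [-0.67 -0.17 -0.4  -0.12 -0.25 -0.2 ] 2.8
```

Request:
jog_arm --rows '[[[0, 0, 2], [0, 0, 0]], [[0, 0, 2], [0, 0, 0]], [[0, 0, 2], [0, 0, 0]], [[0, 0, 2], [0, 0, 0]], [[0, 0, 2], [0, 0, 0]], [[0, 0, 2], [0, 0, 0]], [[0, 0, 2], [0, 0, 0]]]' --grip 10 --force 60

```text
time: 3.55
tool_pos: [534.4, -138.3, 25.4]
tcp_rot: [-180.0, 0.1, -177.4]
ft_force: [-2.0, 0.1, 6.5]
finger_gap: 23.6
grip_force: 58.6
```

Request:
jog_arm --rows '[[[4, 0, 0], [0, 0, 0]], [[8, 0, 0], [0, 0, 0]], [[12, 0, 0], [0, 0, 0]], [[16, 0, 0], [0, 0, 0]], [[20, 0, 0], [0, 0, 0]], [[24, 0, 0], [0, 0, 0]], [[28, 0, 0], [0, 0, 0]], [[31, 0, 0], [0, 0, 0]], [[31, 0, 0], [0, 0, 0]], [[31, 0, 0], [0, 0, 0]]]'

```text
time: 4.55
tool_pos: [504.3, -139.8, 25.5]
tcp_rot: [-179.9, 0.2, -177.4]
ft_force: [6.9, -1.5, 1.9]
finger_gap: 23.8
grip_force: 59.8
```

```bash
python3 - <<'E'
from h import *
p,_=r.snapshot("side");s=r.sense();print(s['tool_pos'].round(1),s['ft_force'].round(1))
cv2.imwrite("pics/d2.png",cv2.convertScaleAbs(cv2.resize(p[210:310,190:300],None,fx=5,fy=5,interpolation=cv2.INTER_CUBIC),alpha=1.5))
E
```

```text
[ 504.4 -139.8   25.5] [ 6.2 -1.2  2.9]
```

View pics/d2.png

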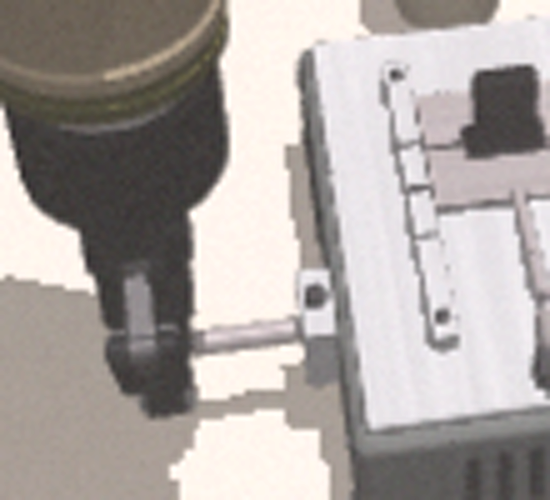

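The stem is now long (about 190 to 300 px in the crop), so the knob is out at its stop. Next I push it home.

Request:
jog_arm --rows '[[[-4, 0, 0], [0, 0, 0]], [[-8, 0, 0], [0, 0, 0]], [[-12, 0, 0], [0, 0, 0]], [[-16, 0, 0], [0, 0, 0]], [[-20, 0, 0], [0, 0, 0]], [[-24, 0, 0], [0, 0, 0]], [[-28, 0, 0], [0, 0, 0]], [[-33, 0, 0], [0, 0, 0]], [[-33, 0, 0], [0, 0, 0]], [[-33, 0, 0], [0, 0, 0]]]'

```text
time: 5.6
tool_pos: [534.4, -138.3, 25.2]
tcp_rot: [-180.0, -0.2, -177.4]
ft_force: [-10.8, -0.2, 19.0]
finger_gap: 23.7
grip_force: 61.3
```

Request:
jog_arm --rows '[[[1, 0, 0], [0, 0, 0]], [[1, 0, 0], [0, 0, 0]], [[1, 0, 0], [0, 0, 0]], [[1, 0, 0], [0, 0, 0]], [[1, 0, -10], [0, 0, 0]], [[1, 0, -40], [0, 0, 0]], [[1, 0, -80], [0, 0, 0]], [[1, 0, -120], [0, 0, 0]], [[1, 0, -145], [0, 0, 0]], [[1, 0, -145], [0, 0, 0]]]' --grip 50

```text
time: 6.6
tool_pos: [537.7, -138.8, 175.6]
tcp_rot: [-179.8, 0.5, -177.4]
ft_force: [0.2, 0.6, 0.6]
finger_gap: 49.9
grip_force: 0.0
```

```bash
python3 - <<'E'
from h import *
p,_=r.snapshot("side");r.snapshot("side");r.snapshot("side");s=r.sense();print(s['time'],s['tool_pos'],s['tcp_rot'],s['ft_force'].round(1))
cv2.imwrite("pics/d3.png",cv2.convertScaleAbs(cv2.resize(p[190:310,190:350],None,fx=5,fy=5,interpolation=cv2.INTER_CUBIC),alpha=1.5))
yaw=np.radians(s['tcp_rot'][2]);x=np.array([np.cos(yaw),np.sin(yaw)]);y=np.array([np.sin(yaw),-np.cos(yaw)])
e=np.array([650.8,-72.5])-s['tool_pos'][:2];print("to fin: tool x,y",e@x,e@y,"z to 160:",s['tool_pos'][2]-160)
E
```

```text
6.75 [ 534.41924246 -137.65935981  169.04774682] [ 1.79991496e+02 -1.93540959e-02 -1.77410061e+02] [ 1.2 -0.2 -0.6]
to fin: tool x,y -119.20626983065267 59.8338376536118 z to 160: 9.047746816806068
```

View pics/d3.png

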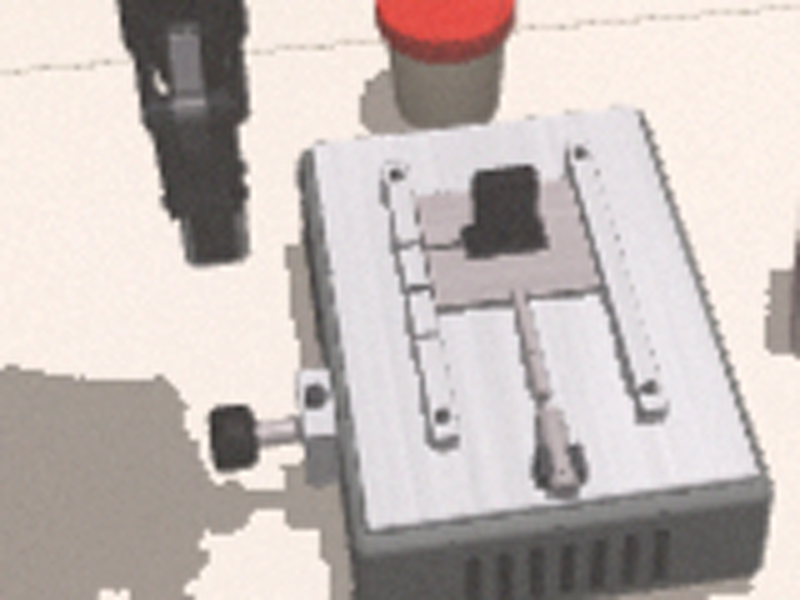

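The knob is home at (232,437) in the crop with a short stem, and the shutter is closed with its fin at (507,210). Now I move over the fin.

Request:
jog_arm --rows '[[[-45, 22, 0], [0, 0, 0]], [[-85, 42, 0], [0, 0, 0]], [[-110, 55, 0], [0, 0, 0]], [[-119, 60, 0], [0, 0, 0]], [[-119, 60, 0], [0, 0, 0]], [[-119, 60, 0], [0, 0, 0]], [[-119, 60, 30], [0, 0, 0]], [[-119, 60, 50], [0, 0, 0]], [[-119, 60, 50], [0, 0, 0]], [[-119, 60, 50], [0, 0, 0]]]'

```text
time: 7.75
tool_pos: [649.9, -73.2, 119.4]
tcp_rot: [180.0, -0.1, -177.5]
ft_force: [0.3, 0.5, -0.2]
finger_gap: 50.2
grip_force: 0.0
```

```bash
python3 - <<'E'
from h import *
for i in range(4):p,_=r.snapshot("side")
s=r.sense();print(s['time'],s['tool_pos'],s['tcp_rot'],s['ft_force'].round(1))
E
```

```text
7.95 [651.77479499 -72.923898   121.29870224] [-1.79961242e+02  1.57473599e-01 -1.77428853e+02] [-0.5 -0.1 -0.4]
```

Request:
jog_arm --rows '[[[0, 0, 12], [0, 0, 0]], [[0, 0, 24], [0, 0, 0]], [[0, 0, 35], [0, 0, 0]], [[0, 0, 35], [0, 0, 0]], [[0, 0, 35], [0, 0, 0]], [[0, 0, 35], [0, 0, 0]]]'

```text
time: 8.55
tool_pos: [651.1, -72.5, 84.6]
tcp_rot: [-180.0, 0.0, -177.4]
ft_force: [-0.3, -1.1, 0.4]
finger_gap: 49.6
grip_force: 0.0
```

Request:
jog_arm --rows '[[[0, 0, 0], [0, 0, 0]], [[0, 0, 0], [0, 0, 0]], [[0, 0, 0], [0, 0, 0]], [[0, 0, 0], [0, 0, 0]], [[0, 0, 0], [0, 0, 0]], [[0, 0, 0], [0, 0, 0]], [[0, 0, 0], [0, 0, 0]], [[0, 0, 0], [0, 0, 0]], [[0, 0, 0], [0, 0, 0]], [[0, 0, 0], [0, 0, 0]]]' --grip 3 --force 60

```text
time: 9.55
tool_pos: [651.2, -72.5, 84.9]
tcp_rot: [-180.0, 0.0, -177.4]
ft_force: [-2.3, 0.4, 5.9]
finger_gap: 9.1
grip_force: 59.6
```

Request:
jog_arm --rows '[[[0, -3, 0], [0, 0, 0]], [[0, -6, 0], [0, 0, 0]], [[0, -9, 0], [0, 0, 0]], [[0, -12, 0], [0, 0, 0]], [[0, -15, 0], [0, 0, 0]], [[0, -18, 0], [0, 0, 0]], [[0, -21, 0], [0, 0, 0]], [[0, -23, 0], [0, 0, 0]], [[0, -25, 0], [0, 0, 0]], [[0, -25, 0], [0, 0, 0]]]'

```text
time: 10.55
tool_pos: [652.3, -96.3, 84.9]
tcp_rot: [179.9, 0.0, -177.4]
ft_force: [-2.1, 6.5, 6.2]
finger_gap: 9.0
grip_force: 60.1
```

```bash
python3 - <<'E'
from h import *
for i in range(3):
    p,_=r.snapshot("side");s=r.sense();print(s['time'],s['tool_pos'].round(1),s['ft_force'].round(1),s['finger_gap'],s['grip_force'])
cv2.imwrite("pics/d4.png",cv2.convertScaleAbs(cv2.resize(p[190:310,190:350],None,fx=5,fy=5,interpolation=cv2.INTER_CUBIC),alpha=1.5))
E
```

```text
10.6 [652.3 -96.1  84.9] [-2.6  5.6  6.4] 9.116301048344665 60.051952600479126
10.65 [652.3 -96.1  84.9] [-2.1  6.3  6.4] 9.067960953085567 60.05056858062744
10.7 [652.3 -96.   84.9] [-1.2  5.   6.8] 9.057113717792229 60.04875183105469
```

View pics/d4.png

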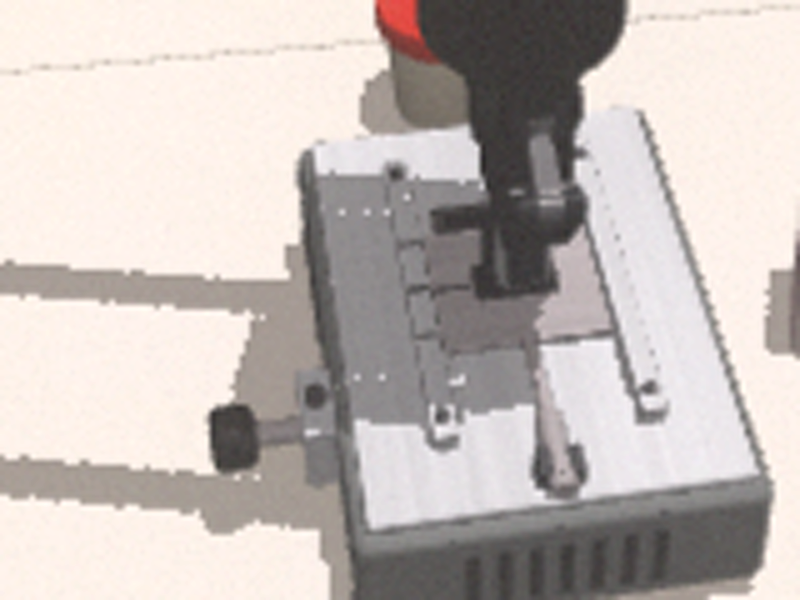

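The shutter's index line at (455,290) is level with the middle mark at (415,288), and the knob is home. Tool travel is about 23.6 mm, so I nudge 1.5 mm further and let it settle.

Request:
jog_arm --rows '[[[0, -1, 0], [0, 0, 0]], [[0, -1.5, 0], [0, 0, 0]], [[0, -1.5, 0], [0, 0, 0]], [[0, -1.5, 0], [0, 0, 0]], [[0, -1.5, 0], [0, 0, 0]], [[0, -1.5, 0], [0, 0, 0]], [[0, -1.5, 0], [0, 0, 0]], [[0, -1.5, 0], [0, 0, 0]], [[0, -1.5, 0], [0, 0, 0]], [[0, -1.5, 0], [0, 0, 0]]]'

```text
time: 11.7
tool_pos: [652.4, -97.5, 84.9]
tcp_rot: [179.9, 0.0, -177.4]
ft_force: [-1.8, 6.3, 5.7]
finger_gap: 9.0
grip_force: 60.1
```

```bash
python3 - <<'E'
from h import *
for i in range(8): r.snapshot("top")
s=r.sense();print(s['time'],s['tool_pos'].round(1),s['ft_force'].round(1),s['qd'].round(2))
p,d=r.snapshot("side");S=cloud("side",d)
def shut(n,d0,x0): pass
if abs(s['tool_pos'][1]+97.3)<1.2 and s['ft_force'][1]>3: print(r.hand_in())
E
```

```text
12.1 [652.4 -97.4  84.9] [-2.7  5.9  5.8] [ 0.1  -0.19  0.04 -0.04 -0.07  0.03]
the job is handed in; nothing more can be done
None
```

I handed the job in at about 12 s: the filter knob was pulled to its stop and pushed home, and the gripper is holding the shutter about 25 mm open against its spring (about 6 N); hand-in returned no verdict.

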